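# Find and mark the working stroke of a vial stopper press

### The job

Set up the hand press for this batch of vials: press its handle down through the slack until the resistance clearly firms up (about 10 N at the handle) because the pad sits firmly on the vial's stopper, hold it there for a moment without crushing the vial, and let go; the stiff pivot keeps the lever down. Then note how far it travelled by sliding the marker down its post until its underside just rests on the lever's side pin, leaving the lever down on the stopper and the spare vials and the reagent bottle undisturbed.

Things in the scene. Friction and masses are not known exactly. Their poses are not given: they have to be found in the camera images.
- press: White hand stopper press, fixed. Origin: under its 20 mm base plate; x along the lever (handle end towards -x and the robot), y left, z up. A vial stands in a cup under the lever, 20 mm along +x; its stopper's top is 137 to 160 mm above the bench, differs each time and is not reported. The marker's 12 mm post (top 285 mm up) is 75 mm along +y; a scale plate (top 250 mm up) is 30 mm behind it.
- hinge (a point): Pivot axis of the lever, 170 mm above the bench, 100 mm along the press's +x; the lever turns about a horizontal axis parallel to the press's y.
- lever (a joint): Lever angle, rad. 0: fully raised, sloping up from pivot to handle by 0.6 rad; grows as the handle goes down (slope = 0.6 - value). Starts between 0 and 0.12; the pad meets the stopper somewhere between 0.38 and 0.73. The stiff pivot keeps the lever where it is left.
- handle (a point): Centre of the top of the black palm plate at the lever's end, 250 mm from the pivot; 60 mm along the lever, 56 wide, 10 thick; z is its normal, 7 mm above the lever's centre line. Pressed here, square to the plate, it takes about 3 N through the slack; with the pad on the stopper it climbs about 0.9 N per mm. 8 to 14 N is firm; above about 17 N the vial is crushed.
- pad: Sprung round-nosed rubber pad, 24 mm wide, under the lever at 80 mm from the pivot; it presses on the stopper. Origin: on the lever's centre line above the pad, whose nose is 25 mm below it.
- pin (a point): Centre line of the lever's side pin, 10 mm thick, which sticks out to the press's left (+y) at 100 mm from the pivot and passes under the marker. This point lies straight below the marker's foot, to within 18 mm along x (2 mm with the lever down).
- marker (a joint): Travel of the marker in m: 0 at the top of its post (underside 260 mm above the bench), grows as it slides straight down; starts between 0 and 0.02. Sliding takes about 3 N and it stays where it is left. On the pin it stops firmly: 4 to 7 N above the sliding force is enough, much more pushes the lever down too.
- marker_tab (a point): The spot to push: top face of the black marker's finger tab, 85 mm to the left (+y) of the post. The tab is 30 mm (x) wide, 8 mm thick and runs from 13 to 106 mm left of the post.
- marker_foot (a point): Underside of the marker's 40 x 48 x 16 mm block, above the pin, 22 mm right (-y) of the post; 16 mm lower than marker_tab. Its axes are those of the press. Resting on the pin it is 5 mm above the pin's centre line.
- spare_a: Spare amber vial, 38 mm wide, 75 mm tall, standing loose on the base plate right of the lever. Origin: centre of its underside. Bystander.
- spare_b: Spare amber vial, 38 mm wide, 65 mm tall, standing loose on the base plate right of the lever. Origin: centre of its underside. Bystander.
- reagent: Glass reagent bottle, 70 mm wide, 160 mm tall, standing on the bench to the right. Origin: centre of its underside. Bystander.

How it is judged:
By the outcome, as a careful person would: the job done as asked, in the order asked, and still so for the second after the job is handed in, with the robot touching nothing.
It also fails if it takes over 72 s, if anything falls off the work surface, if the arm or the gripper's body presses on something with over 40 N, if the wrist force passes 120 N, or if a joint passes its speed limit or range.

### The arm

A 6-joint arm with a two-finger parallel gripper is mounted at the origin on the work surface. World frame = base frame: x ahead of the robot, y to its left, z up, the work surface at z = 0. Lengths are in m, angles in degrees, forces in N, time in s.
With the tool pointing down it reaches from about 0.25 to 0.725 m from the base axis. Payload 9.7 kg.
Tool frame: the origin (TCP) lies on the centre line of the jaws, within the pads' length; the fingertips stand tip_reach ahead of it and the grasp point (between the pads) lies 2 mm behind it (tip_reach is the distance from the TCP to the fingertips, in m); z points along the fingers, y is the direction in which the jaws open and shut (so a half turn about z gives the same grasp; the last joint's range is limited). The gripper opens to 85 mm and grips with 20 to 120 N. Pads are 22 mm wide; open, the fingers measure 114 mm over their backs; the gripper's body (76 mm by 85 mm) begins 54 mm behind the grasp point. The pads swing forward as they close: fully open they stand 13 mm farther back than shut.
Start: joints at [75.802, 4.979, 10.078, 95.1, 0, 90], TCP at [0.135, 0.533, 0.248] pointing down, gripper open.
Joint ranges: [-179.16, 179.16], [-48.56, 103.87], [-65.8, 70.77], [-126.05, 130.52], [-82.76, 87.17], [-180, 180]. Speed limits (degrees/s): [127.2, 127.2, 147.25, 180, 180, 180].

### API

Orientations are given as [roll, pitch, yaw] about the fixed x, y, z axes, in that order (R = Rz(yaw) Ry(pitch) Rx(roll)).
In Python, from workcell import get_obs, camera, calibration, job_done, tip_reach gives the robot as it stands.
- The arm moves only by the tool apply_moves, never from a script. Its argument "rows" is a list of rows, each a list of 7 numbers: the shift along the world's x, y, z in mm, then the turn, a rotation vector about the world's x, y, z in degrees, then the closure, from 0 (fully open) to 1 (shut). A call has 1 to 20 rows; each row shifts and turns the commanded pose from where the row before left it; what a row does not reach is not made up. A row lasts 1/8 s, in which the tool goes at most 62.5 mm and 10.7 degrees, less where a joint would pass 70% of its speed; a pose out of reach is approached as far as the arm can. A call with a gripper value outside its range is refused whole. The fingers move at their own pace and stop on an object; "grip_force" is the grip in N (left out, the last holds). Time passes only in rows, so rows that do not move let the fingers close. It gives the time, the measured TCP pose, the force and the opening at its end, in the units of the state.
- get_obs(): the state, without advancing time (a new reading comes with each control period).
- camera(name): name is "scene" or "top" or "wrist"; returns the picture (420x560x3 uint8, red, green, blue); there is no depth.
- calibration(name): a dict with "intrinsics" (3x3 intrinsics, pixels), "T" (4x4, takes a point from camera to world coordinates); the wrist camera has in their place "mount" (4x4, takes a point from camera to tool coordinates, whose origin is the TCP and whose axes are the flange's). Camera axes: x right, y down, z forward; pixel columns grow to the right and rows downward; lengths in m; the calibration is good to about 2 mm. A picture is of the moment at which its call begins: read the wrist's pose just before it. calibration takes no time and is no camera call.
- job_done(): hands the job in, once; it reports no verdict.
The state is a dict: "time": time; "q": joint angles; "qd": joint speeds; "joint_efforts": joint torques, N m; "ee_pos": TCP position; "tcp_rot": TCP orientation; "wrist_force": force on the tool from outside, world axes, zero at the start; "torque": the same for the moment, N m; "opening": finger opening in m.
Only numpy, scipy, OpenCV 4.12 (cv2) and the standard library are available. Lean on these libraries where they do the work, as an engineer would, in place of code of your own. Each camera call takes 0.05 s, during which the arm holds its last target.

## Working session

There is one attempt and no reset: what is moved stays moved. The work goes in short steps, Python scripts to look and compute and a tool call to move; the robot and the scene stay as the last step left them, time stands still between calls to the robot, and variables do not carry over. Pictures are saved under pics/ and viewed, and the job is handed in when it is done.

Besides the shell and the picture viewer there is one more tool, called after "Request:" as name(argument=value, ...) on one line, values as JSON. apply_moves: Moves the arm, as the interface text tells. Its arguments: {"type":"object","properties":{"rows":{"type":"array","items":{"type":"array","items":{"type":"number"}}},"grip_force":{"type":"number"}},"required":["rows"]}

```bash
mkdir -p pics; python3 - <<'E'
from workcell import *
import cv2
print(get_obs()); print(tip_reach if not callable(tip_reach) else tip_reach())
for n in("scene","top","wrist"):
    cv2.imwrite(f"pics/{n}0.png",camera(n)[:,:,::-1]); print(n,calibration(n))
E
```

```text
{'time': 0.0, 'q': array([7.58040169e+01, 5.01173108e+00, 1.00372139e+01, 9.51005782e+01,
       1.63734597e-03, 9.00010411e+01]), 'qd': array([-0.07967641, -0.01537565, -0.0642665 ,  0.06923269,  0.04356302,
        0.10442208]), 'joint_efforts': array([ 1.41149361e-03, -5.20387387e+01,  4.64808011e+01,  1.60074164e-02,
        2.07743383e-04,  8.63203269e-06]), 'ee_pos': array([0.13482588, 0.53301506, 0.24760172]), 'tcp_rot': array([-1.79924905e+02, -1.63598005e-03,  1.65802974e+02]), 'wrist_force': array([-0.16842862,  0.24703655,  0.12548422]), 'torque': array([-0.03536187,  0.02523447, -0.04869853]), 'opening': 0.08547764596786485}
0.017
scene {'intrinsics': array([[490.27558559,   0.        , 290.09848614],
       [  0.        , 490.27558559, 206.5254715 ],
       [  0.        ,   0.        ,   1.        ]]), 'T': array([[ 0.87893975,  0.24698579, -0.40799869,  1.07688773],
       [ 0.47628887, -0.49899492,  0.7239841 , -0.90684263],
       [-0.02477549, -0.83066364, -0.55622306,  0.81335545],
       [ 0.        ,  0.        ,  0.        ,  1.        ]])}
top {'intrinsics': arr
[... 229 characters left out ...]
99960848, -0.02786218, -0.00256544, -0.11334592],
       [ 0.00516008, -0.0934557 , -0.99561007,  1.29067856],
       [ 0.        ,  0.        ,  0.        ,  1.        ]])}
wrist {'intrinsics': array([[340.75776731,   0.        , 274.63943551],
       [  0.        , 340.75776731, 214.00895682],
       [  0.        ,   0.        ,   1.        ]]), 'mount': array([[-5.79707609e-04, -9.54735488e-01, -2.97455563e-01,
         7.55417824e-02],
       [ 9.99999395e-01, -2.75414715e-04, -1.06489539e-03,
         4.79190640e-04],
       [ 9.34769776e-04, -2.97456000e-01,  9.54735070e-01,
        -1.26218092e-01],
       [ 0.00000000e+00,  0.00000000e+00,  0.00000000e+00,
         1.00000000e+00]])}
```

View pics/scene0.png

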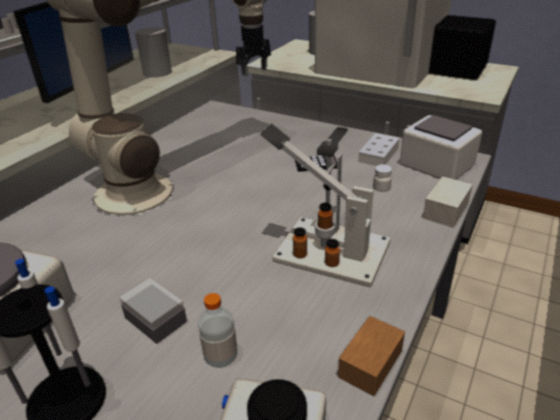

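View pics/top0.png

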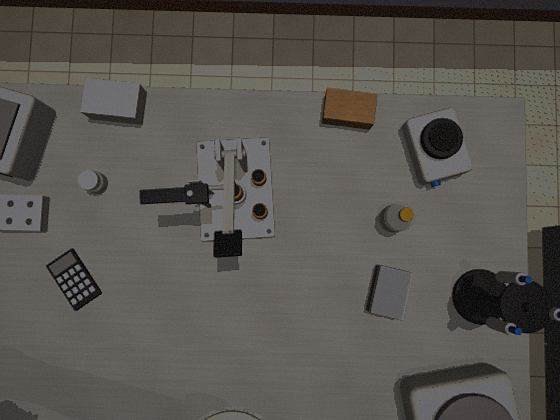

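View pics/wrist0.png

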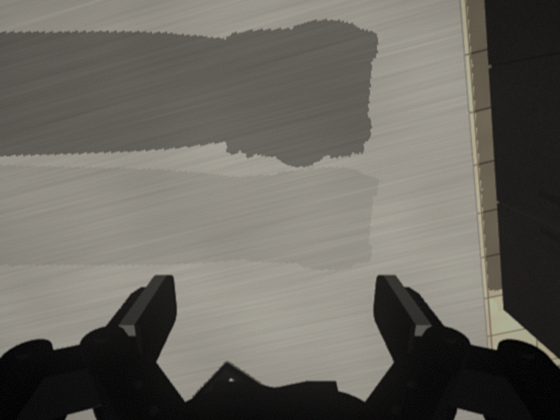

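```bash
python3 - <<'E'
import cv2
a=cv2.imread("pics/top0.png")[125:270,130:290]; cv2.imwrite("pics/topz.png",cv2.resize(a,None,fx=4.1,fy=4.1,interpolation=cv2.INTER_CUBIC)[:600])
a=cv2.imread("pics/scene0.png")[115:285,250:400]; cv2.imwrite("pics/scenez.png",cv2.resize(a,None,fx=3.5,fy=3.5,interpolation=cv2.INTER_CUBIC))
E
```

```text
(no output)
```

View pics/topz.png

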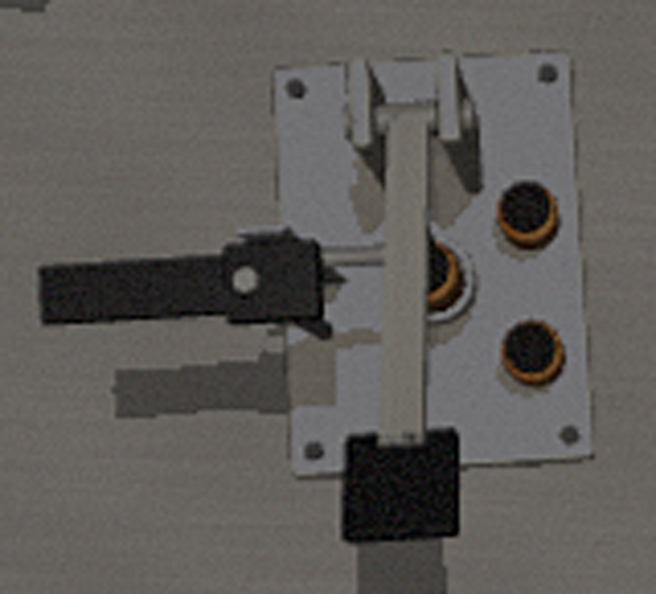

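View pics/scenez.png

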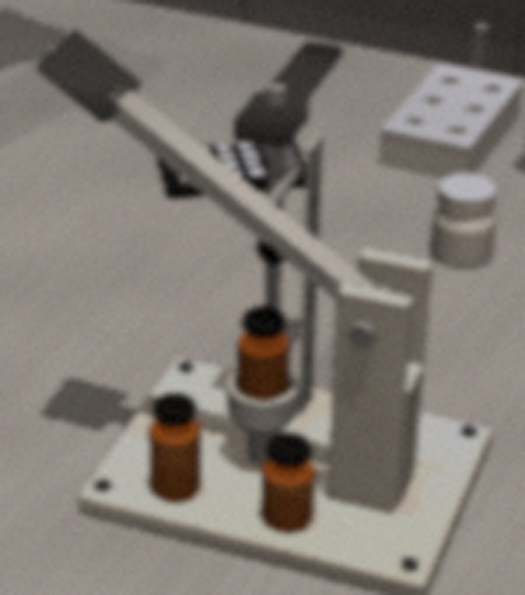

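```bash
cat > h.py <<'E'
import numpy as np, cv2
from scipy.optimize import least_squares
from workcell import *
C={n:calibration(n) for n in("scene","top")}
def proj(n,P):
    T=np.linalg.inv(C[n]["T"]);p=np.asarray(P)@T[:3,:3].T+T[:3,3];p=p@C[n]["intrinsics"].T
    return p[:,:2]/p[:,2:]
def W(p,P):
    c,s=np.cos(p[2]),np.sin(p[2]);P=np.asarray(P,float)
    return np.c_[p[0]+c*P[:,0]-s*P[:,1],p[1]+s*P[:,0]+c*P[:,1],P[:,2]]
def L(lev,r,y,n):
    s=.6-lev
    return [.1-r*np.cos(s)+n*np.sin(s),y,.17+r*np.sin(s)+n*np.cos(s)]
def plate(lev): return [L(lev,.22,.028,.007),L(lev,.22,-.028,.007),L(lev,.28,-.028,.007),L(lev,.28,.028,.007)]
def mk(m): return [[.015,.181,.276-m],[-.015,.181,.276-m]]
def blk(m): return [[.02,.029,.276-m],[-.02,.029,.276-m]]
E
cat > fit.py <<'E'
from h import *
tz=lambda a:np.array(a)/4.1+[130,125]
sz=lambda a:np.array(a)/3.5+[250,115]
ot=tz([(344,432),(457,430),(460,538),(343,541),(40,267),(42,325),(321,240),(321,313),(244,279)])
osc=sz([(108,118),(40,65),(73,30),(310,42),(342,47)])
def res(p):
    t=proj("top",W(p,plate(p[3])+mk(p[4])+blk(p[4])+[[0,.075,.285]]))-ot
    P=plate(p[3]);m=mk(p[4])
    s=proj("scene",W(p,[P[1],P[2],P[3],m[1],m[0]]))-osc
    return np.r_[t.ravel(),s.ravel()]
r=least_squares(res,[.5,0,0,.05,.01],loss="soft_l1",x_scale=[.01,.01,.1,.1,.01])
p=r.x;print(p,np.degrees(p[2]));print(np.round(res(p).reshape(-1,2),1))
np.save("p.npy",p)
print("handle",W(p,[L(p[3],.25,0,.007)]),"tab",W(p,[[0,.16,.276-p[4]]]),"hinge",W(p,[[.1,0,.17]]))
E
python3 fit.py
```

```text
[0.63906259 0.00568929 0.09684284 0.03819068 0.00729644] 5.548686177157409
[[-0.4  0.7]
 [-0.1 -0.8]
 [-0.5 -1.7]
 [-0.9 -0.5]
 [-1.  -0.4]
 [-0.9 -0.2]
 [ 3.6 -1.2]
 [ 4.7  0.1]
 [-0.7 -0.6]
 [-1.2  0.3]
 [-2.3 -0.4]
 [-1.5  0.1]
 [-2.7  0.1]
 [-0.9  0.3]]
handle [[ 0.53172378 -0.00473833  0.30910362]] tab [[0.62359195 0.16493959 0.26870356]] hinge [[0.73859403 0.01535844 0.17      ]]
```

```bash
cat > fit.py <<'E'
from h import *
tz=lambda a:np.array(a)/4.1+[130,125]
sz=lambda a:np.array(a)/3.5+[250,115]
ot=tz([(344,432),(457,430),(460,538),(343,541),(40,267),(42,325),(244,279),(274,68),(568,52),(594,457),(296,475)])
osc=sz([(108,118),(40,65),(73,30),(310,42),(342,47)])
def res(p):
    a,b,c,d=p[5:9]
    t=proj("top",W(p,plate(p[3])+mk(p[4])+[[0,.075,.285],[a,b,.02],[a,c,.02],[d,c,.02],[d,b,.02]]))-ot
    P=plate(p[3]);m=mk(p[4])
    s=proj("scene",W(p,[P[1],P[2],P[3],m[1],m[0]]))-osc
    return np.r_[t.ravel(),s.ravel()]
r=least_squares(res,[.63,0,0,.05,.01,.1,.1,-.1,-.1],loss="soft_l1",x_scale=[.01,.01,.1,.1,.01]+[.1]*4)
p=r.x;print(p,np.degrees(p[2]));print(np.round(res(p).reshape(-1,2),1))
np.save("p.npy",p[:5])
print("handle",W(p,[L(p[3],.25,0,.007)]),"tab",W(p,[[0,.16,.276-p[4]]]),"hinge",W(p,[[.1,0,.17]]))
for lev in(.3,.4,.5,.6,.7): print(lev,W(p,[L(lev,.25,0,.007),L(lev,.28,0,-.007)]).round(4).tolist())
E
python3 fit.py
```

```text
[ 0.63890148  0.00453431  0.09200315  0.03640298  0.00689673  0.16662085
  0.09638193 -0.0898655  -0.09126164] 5.271392013171949
[[-0.   0.6]
 [ 0.3 -0.7]
 [-0.3 -1.7]
 [-0.7 -0.5]
 [-0.5 -0.8]
 [-0.5 -0.5]
 [-0.2 -0.7]
 [ 0.3  0.3]
 [ 0.1 -0.3]
 [-0.1 -0.1]
 [-0.2  0.2]
 [-1.4  0.3]
 [-2.5 -0.5]
 [-1.6  0.1]
 [-2.6  0.1]
 [-0.8  0.4]]
handle [[ 0.5317614  -0.00535082  0.30947496]] tab [[0.62420173 0.16385762 0.26910327]] hinge [[0.73847855 0.01372165 0.17      ]]
0.3 [[0.5027, -0.008, 0.2506], [0.4701, -0.011, 0.2461]]
0.4 [[0.4959, -0.0087, 0.2265], [0.4638, -0.0116, 0.2188]]
0.5 [[0.4915, -0.0091, 0.2019], [0.4604, -0.0119, 0.191]]
0.6 [[0.4895, -0.0092, 0.177], [0.4597, -0.012, 0.163]]
0.7 [[0.4901, -0.0092, 0.152], [0.4618, -0.0118, 0.1351]]
```

Request:
apply_moves(rows=[[0,0,45,0,0,0,1],[0,0,45,0,0,0,1],[0,0,45,0,0,0,1],[28.3,-38.4,0,0,0,-5,1],[28.3,-38.4,0,0,0,-5,1],[28.3,-38.4,0,0,0,-5,1],[28.3,-38.4,0,0,0,-5,1],[28.3,-38.4,0,0,0,-5,1],[28.3,-38.4,0,0,0,-5,1],[28.3,-38.4,0,0,0,-5,1],[28.3,-38.4,0,0,0,-5,1],[28.3,-38.4,0,0,0,-5,1],[28.3,-38.4,0,0,0,-5,1],[28.3,-38.4,0,0,0,-5,1],[28.3,-38.4,0,0,0,-5,1],[28.3,-38.4,0,0,0,-5,1],[28.3,-38.4,0,0,0,-5,1],[0,0,0,0,0,0,1],[0,0,0,0,0,0,1]])

```text
time: 2.52
ee_pos: [0.531, -0.0044, 0.383]
tcp_rot: [-180.0, -0.0, 95.8]
wrist_force: [-0.1, -0.1, 0.5]
opening: 0.0002
```

```bash
python3 - <<'E'
from workcell import *
import cv2
print(get_obs()['wrist_force'])
for n in("scene","top","wrist"):
    im=camera(n)[:,:,::-1]
    if n=="top": im=cv2.resize(im[125:270,130:290],None,fx=4.1,fy=4.1,interpolation=cv2.INTER_CUBIC)
    if n=="scene": im=cv2.resize(im[60:285,200:400],None,fx=2.6,fy=2.6,interpolation=cv2.INTER_CUBIC)
    cv2.imwrite(f"pics/{n}1.png",im)
E
```

```text
[-0.11193411 -0.14772331  0.53961238]
```

View pics/scene1.png

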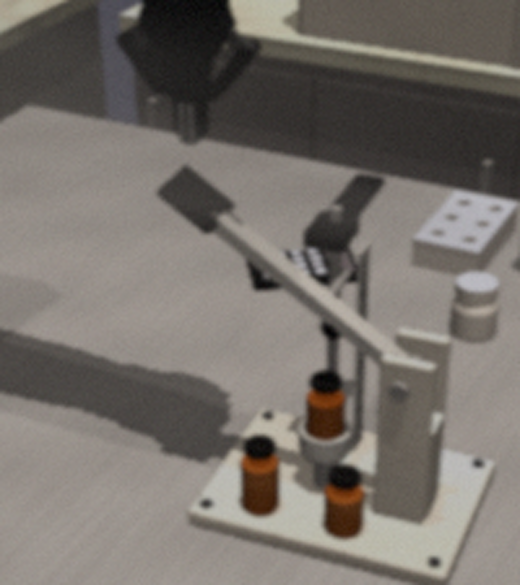

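View pics/wrist1.png

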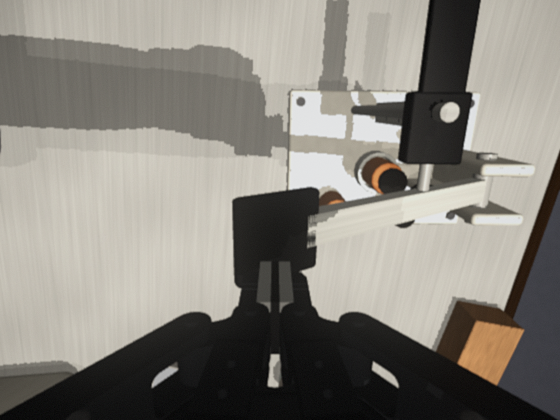

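```bash
python3 - <<'E'
from h import *
from scipy.spatial.transform import Rotation as R
p=np.load("p.npy");o=get_obs();c=calibration("wrist")
T=np.eye(4);T[:3,:3]=R.from_euler("xyz",o["tcp_rot"],degrees=True).as_matrix();T[:3,3]=o["ee_pos"];T=T@c["mount"]
C["w"]={"T":T,"intrinsics":c["intrinsics"]}
print(proj("w",W(p,plate(p[3])+mk(p[4])+[[0,.075,.285],o["ee_pos"]*0])).round(0))
print(proj("w",[o["ee_pos"]-[0,0,.017]]))
E
```

```text
[[315. 189.]
 [311. 267.]
 [233. 290.]
 [231. 201.]
 [488. -74.]
 [437. -75.]
 [446. 115.]
 [347. 163.]]
[[273.37109293 278.39770888]]
```

Request:
apply_moves(rows=[[1,-1,-12,0,0,-0.5,1],[0,0,-12,0,0,0,1],[0,0,-12,0,0,0,1],[0,0,-6,0,0,0,1],[0,0,-3,0,0,0,1],[0,0,-3,0,0,0,1],[0,0,-3,0,0,0,1],[0,0,-3,0,0,0,1],[0,0,0,0,0,0,1]])

```text
time: 3.8
ee_pos: [0.5321, -0.0054, 0.3292]
tcp_rot: [-180.0, 0.0, 95.3]
wrist_force: [0.8, 0.3, 2.4]
opening: -0.0002
```

Request:
apply_moves(rows=[[-2.7,-0.2,-4.2,0,0,0,1],[-2.6,-0.2,-4.2,0,0,0,1],[-2.6,-0.2,-4.2,0,0,0,1],[-2.5,-0.2,-4.2,0,0,0,1],[-2.4,-0.2,-4.2,0,0,0,1],[-2.3,-0.2,-4.2,0,0,0,1],[-2.2,-0.2,-4.2,0,0,0,1],[0,0,0,0,0,0,1]])

```text
time: 4.8
ee_pos: [0.5144, -0.0067, 0.2995]
tcp_rot: [-179.9, -0.0, 95.3]
wrist_force: [-0.3, 0.0, 0.4]
opening: 0.0
```

```bash
python3 - <<'E'
from workcell import *
import cv2
im=camera("scene")[:,:,::-1]
im=cv2.resize(im[60:285,200:400],None,fx=2.6,fy=2.6,interpolation=cv2.INTER_CUBIC)
cv2.imwrite(f"pics/s2.png",im)
cv2.imwrite(f"pics/w2.png",camera("wrist")[:,:,::-1]); print(get_obs()["wrist_force"])
E
```

```text
[ 0.63843543  0.71977449 -0.30961056]
```

View pics/s2.png

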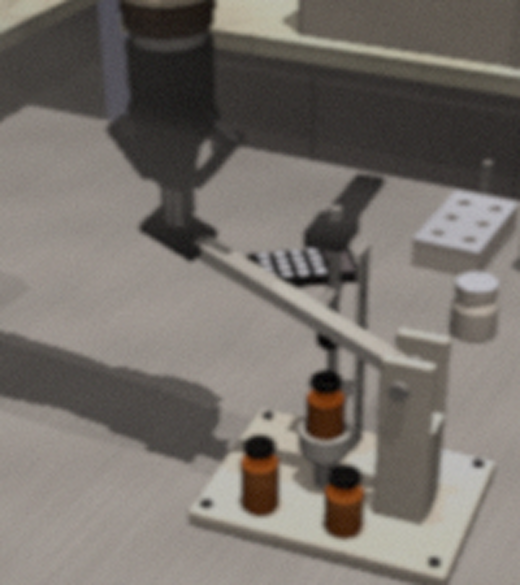

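View pics/w2.png

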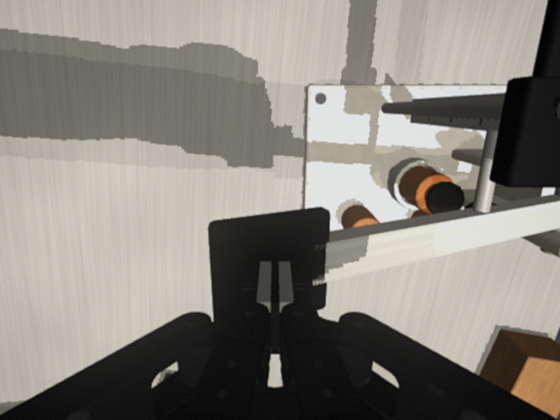

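Request:
apply_moves(rows=[[-2.1,-0.2,-4.2,0,0,0,1],[-2,-0.2,-4.2,0,0,0,1],[-1.8,-0.2,-4.2,0,0,0,1],[-1.7,-0.2,-4.2,0,0,0,1],[-1.6,-0.2,-4.2,0,0,0,1],[-1.4,-0.1,-4.2,0,0,0,1]])

```text
time: 5.65
ee_pos: [0.5039, -0.0078, 0.2744]
tcp_rot: [-180.0, -0.0, 95.3]
wrist_force: [-0.7, 1.7, 3.8]
opening: 0.0002
```

Request:
apply_moves(rows=[[-1.3,-0.1,-4.2,0,0,0,1],[-0.7,0,-2,0,0,0,1],[-0.6,-0.1,-2,0,0,0,1],[-0.6,0,-2,0,0,0,1]])

```text
time: 6.15
ee_pos: [0.5009, -0.0082, 0.2644]
tcp_rot: [-180.0, 0.0, 95.3]
wrist_force: [-1.2, -0.0, 3.9]
opening: -0.0
```

Request:
apply_moves(rows=[[-0.5,-0.1,-2,0,0,0,1],[-0.5,0,-2,0,0,0,1],[-0.5,0,-2,0,0,0,1]])

```text
time: 6.52
ee_pos: [0.4994, -0.0083, 0.2583]
tcp_rot: [-180.0, 0.0, 95.3]
wrist_force: [-1.3, -0.9, 3.8]
opening: -0.0001
```

Request:
apply_moves(rows=[[-0.5,-0.1,-2,0,0,0,1],[-0.5,0,-2,0,0,0,1]])

```text
time: 6.78
ee_pos: [0.4985, -0.0084, 0.2544]
tcp_rot: [-180.0, 0.0, 95.3]
wrist_force: [0.0, -0.6, 3.7]
opening: 0.0001
```

Request:
apply_moves(rows=[[-0.4,0,-2,0,0,0,1],[-0.4,0,-2,0,0,0,1],[-0.4,0,-2,0,0,0,1]])

```text
time: 7.15
ee_pos: [0.4973, -0.0083, 0.2484]
tcp_rot: [180.0, 0.0, 95.3]
wrist_force: [-0.9, -0.6, 2.6]
opening: 0.0001
```

Request:
apply_moves(rows=[[-0.4,0,-2,0,0,0,1],[-0.4,0,-2,0,0,0,1]])

```text
time: 7.4
ee_pos: [0.4965, -0.0083, 0.2443]
tcp_rot: [-180.0, 0.0, 95.3]
wrist_force: [-0.1, -2.0, 3.7]
opening: 0.0
```

Request:
apply_moves(rows=[[-0.3,0,-2,0,0,0,1],[-0.3,0,-2,0,0,0,1]])

```text
time: 7.65
ee_pos: [0.4959, -0.0083, 0.2403]
tcp_rot: [-180.0, -0.0, 95.3]
wrist_force: [-2.2, -1.5, 3.7]
opening: -0.0001
```

Request:
apply_moves(rows=[[-0.3,0,-2,0,0,0,1],[-0.3,0,-2,0,0,0,1]])

```text
time: 7.9
ee_pos: [0.4953, -0.0083, 0.2363]
tcp_rot: [-180.0, -0.0, 95.3]
wrist_force: [-1.6, -0.6, 3.2]
opening: 0.0
```

Request:
apply_moves(rows=[[-0.3,0,-2,0,0,0,1],[-0.3,0,-2,0,0,0,1]])

```text
time: 8.15
ee_pos: [0.4946, -0.0083, 0.2324]
tcp_rot: [180.0, -0.0, 95.3]
wrist_force: [-1.5, -1.1, 3.3]
opening: 0.0002
```

Request:
apply_moves(rows=[[-0.3,0,-2,0,0,0,1],[-0.3,0,-2,0,0,0,1]])

```text
time: 8.4
ee_pos: [0.4941, -0.0083, 0.2283]
tcp_rot: [-180.0, 0.0, 95.3]
wrist_force: [-2.2, -1.0, 2.4]
opening: 0.0002
```

Request:
apply_moves(rows=[[-0.3,0,-2,0,0,0,1],[-0.3,0,-2,0,0,0,1]])

```text
time: 8.65
ee_pos: [0.4935, -0.0083, 0.2243]
tcp_rot: [-180.0, 0.0, 95.3]
wrist_force: [-2.2, -0.9, 3.9]
opening: -0.0
```

Request:
apply_moves(rows=[[-0.2,0,-2,0,0,0,1],[-0.2,0,-2,0,0,0,1]])

```text
time: 8.9
ee_pos: [0.4931, -0.0083, 0.2204]
tcp_rot: [-180.0, 0.0, 95.3]
wrist_force: [-0.9, -1.1, 4.0]
opening: 0.0003
```

Request:
apply_moves(rows=[[-0.2,0,-2,0,0,0,1],[-0.2,0,-2,0,0,0,1]])

```text
time: 9.15
ee_pos: [0.4926, -0.0083, 0.2163]
tcp_rot: [-180.0, 0.0, 95.3]
wrist_force: [-1.8, -0.8, 4.1]
opening: 0.0001
```

Request:
apply_moves(rows=[[-0.1,0,-2,0,0,0,1],[-0.1,0,-2,0,0,0,1]])

```text
time: 9.4
ee_pos: [0.4925, -0.0083, 0.2123]
tcp_rot: [-180.0, -0.0, 95.3]
wrist_force: [-1.3, -0.8, 3.1]
opening: -0.0002
```

Request:
apply_moves(rows=[[-0.1,0,-2,0,0,0,1],[-0.1,0,-2,0,0,0,1]])

```text
time: 9.65
ee_pos: [0.4923, -0.0083, 0.2083]
tcp_rot: [-180.0, -0.0, 95.3]
wrist_force: [-1.6, -1.1, 3.1]
opening: 0.0003
```

Request:
apply_moves(rows=[[-0.1,0,-2,0,0,0,1],[-0.1,0,-2,0,0,0,1]])

```text
time: 9.9
ee_pos: [0.492, -0.0083, 0.2043]
tcp_rot: [-180.0, -0.0, 95.3]
wrist_force: [-2.9, -0.1, 2.6]
opening: 0.0001
```

Request:
apply_moves(rows=[[0,0,-2,0,0,0,1],[0,0,-2,0,0,0,1]])

```text
time: 10.15
ee_pos: [0.4921, -0.0083, 0.2003]
tcp_rot: [-180.0, -0.0, 95.3]
wrist_force: [-1.6, -1.1, 3.4]
opening: 0.0
```

Request:
apply_moves(rows=[[0,0,-2,0,0,0,1],[0,0,-2,0,0,0,1]])

```text
time: 10.4
ee_pos: [0.4921, -0.0083, 0.1963]
tcp_rot: [-180.0, -0.0, 95.3]
wrist_force: [-2.1, 0.3, 2.4]
opening: 0.0002
```

Request:
apply_moves(rows=[[0,0,-2,0,0,0,1],[0,0,-2,0,0,0,1]])

```text
time: 10.65
ee_pos: [0.4921, -0.0083, 0.1924]
tcp_rot: [-180.0, -0.0, 95.3]
wrist_force: [-1.7, 0.1, 4.3]
opening: 0.0006
```

Request:
apply_moves(rows=[[0,0,-2,0,0,0,1],[0,0,-2,0,0,0,1]])

```text
time: 10.9
ee_pos: [0.4921, -0.0083, 0.1887]
tcp_rot: [180.0, 0.0, 95.3]
wrist_force: [-3.7, 0.3, 7.4]
opening: 0.0004
```

```bash
python3 - <<'E'
from workcell import *
import cv2
im=camera("scene")[:,:,::-1]
im=cv2.resize(im[60:285,200:400],None,fx=2.6,fy=2.6,interpolation=cv2.INTER_CUBIC)
cv2.imwrite(f"pics/s3.png",im)
E
```

```text
(no output)
```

View pics/s3.png

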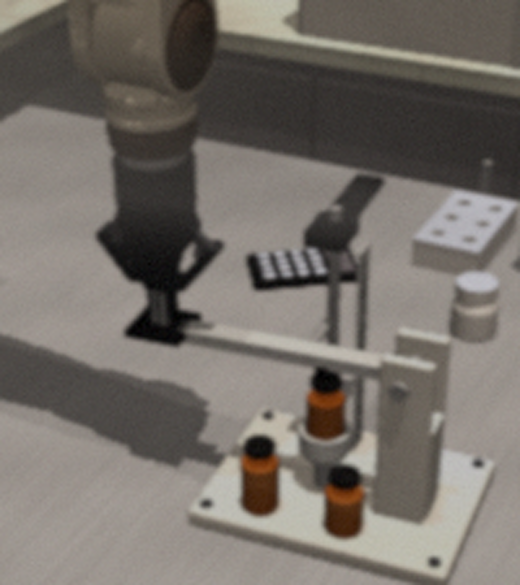

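Request:
apply_moves(rows=[[-0.3,0,-1,0,0,0,1],[0,0,0,0,0,0,1]])

```text
time: 11.2
ee_pos: [0.492, -0.0083, 0.1879]
tcp_rot: [179.9, 0.0, 95.3]
wrist_force: [-1.8, -0.0, 6.5]
opening: 0.0
```

Request:
apply_moves(rows=[[0,0,-1,0,0,0,1],[0,0,-1,0,0,0,1]])

```text
time: 11.45
ee_pos: [0.4921, -0.0083, 0.1862]
tcp_rot: [179.9, 0.0, 95.3]
wrist_force: [-3.6, 0.2, 8.8]
opening: 0.0002
```

Request:
apply_moves(rows=[[0,0,-1,0,0,0,1],[0,0,-1,0,0,0,1],[0,0,0,0,0,0,1]])

```text
time: 11.82
ee_pos: [0.4921, -0.0083, 0.1843]
tcp_rot: [179.9, 0.0, 95.3]
wrist_force: [-3.9, -0.4, 9.2]
opening: 0.0003
```

```bash
python3 - <<'E'
from workcell import *
import numpy as np
for i in range(5): 
    camera("top"); o=get_obs(); print(o['wrist_force'],o['ee_pos'][2],o['time'])
E
```

```text
[-3.77280086  0.03856806 10.00005607] 0.18432439135270492 11.875
[-3.26805901 -0.29501796  9.3467147 ] 0.184359154374282 11.925
[-2.99965454 -0.40149611  9.72682678] 0.18431313946853856 11.975
[-2.84612233  0.24443983  9.64625829] 0.18435645159057132 12.025
[-4.13313248  0.23300683  9.42661483] 0.1843453638922576 12.075
```

Request:
apply_moves(rows=[[0,0,-1,0,0,0,1],[0,0,0,0,0,0,1],[0,0,0,0,0,0,1],[0,0,0,0,0,0,1],[0,0,0,0,0,0,1],[0,0,0,0,0,0,1],[0,0,0,0,0,0,1],[0,0,0,0,0,0,1],[0,0,0,0,0,0,1],[0,0,0,0,0,0,1]])

```text
time: 13.32
ee_pos: [0.4921, -0.0083, 0.1835]
tcp_rot: [179.9, 0.0, 95.3]
wrist_force: [-2.7, 0.4, 10.1]
opening: -0.0002
```

Request:
apply_moves(rows=[[0,0,1,0,0,0,1],[0,0,2,0,0,0,1],[0,0,3,0,0,0,1],[0,0,6,0,0,0,1],[0,0,15,0,0,0,1],[0,0,30,0,0,0,1],[0,0,40,0,0,0,1],[0,0,40,0,0,0,1],[0,0,0,0,0,0,1],[0,0,0,0,0,0,1]])

```text
time: 14.58
ee_pos: [0.4919, -0.0083, 0.3195]
tcp_rot: [180.0, 0.0, 95.3]
wrist_force: [-0.0, 0.3, -0.8]
opening: 0.0
```

```bash
python3 - <<'E'
from workcell import *
import cv2
print(get_obs()['wrist_force'],get_obs()['ee_pos'])
im=camera("scene")[:,:,::-1]; cv2.imwrite("pics/s4raw.png",im)
im=cv2.resize(im[60:285,200:400],None,fx=2.6,fy=2.6,interpolation=cv2.INTER_CUBIC)
cv2.imwrite(f"pics/s4.png",im)
cv2.imwrite(f"pics/w4.png",camera("wrist")[:,:,::-1])
E
```

```text
[-0.02978163  0.29942009 -0.75022878] [ 0.49192053 -0.00831248  0.31951139]
```

View pics/s4.png

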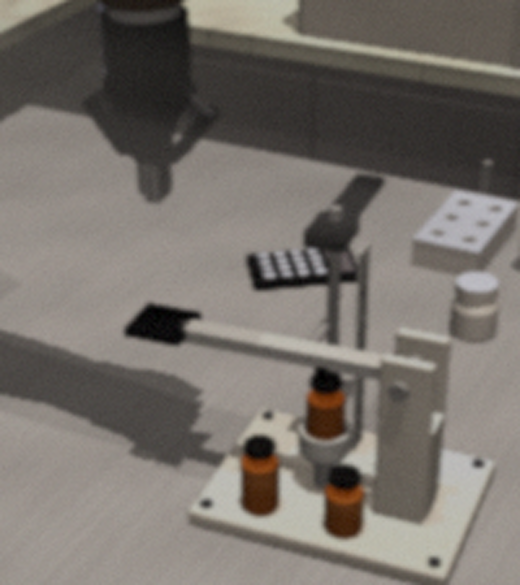

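View pics/w4.png

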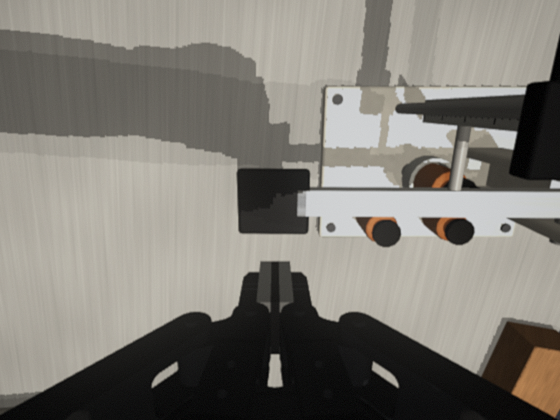

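Request:
apply_moves(rows=[[0,20,20,0,0,0,1],[10,32,20,0,0,0,1],[25,30,0,0,0,0,1],[25,30,0,0,0,0,1],[25,30,0,0,0,0,1],[25,30,0,0,0,0,1],[22,0,0,0,0,0,1],[0,0,-20,0,0,0,1],[0,0,-20,0,0,0,1],[0,0,-10,0,0,0,1],[0,0,0,0,0,0,1],[0,0,0,0,0,0,1]])

```text
time: 16.18
ee_pos: [0.6238, 0.1637, 0.3103]
tcp_rot: [179.9, -0.0, 95.3]
wrist_force: [0.1, -0.2, 0.8]
opening: 0.0002
```

```bash
python3 - <<'E'
from workcell import *
import cv2,numpy as np
f=[]
for i in range(4):
    im=camera("wrist" if i==0 else "scene"); f.append(get_obs()['wrist_force'])
    if i<2: cv2.imwrite(f"pics/5_{i}.png",im[:,:,::-1])
print(np.mean(f,0),get_obs()['ee_pos'])
E
```

```text
[0.17003471 0.18303365 0.64280135] [0.62393575 0.1637113  0.31011399]
```

View pics/5_0.png

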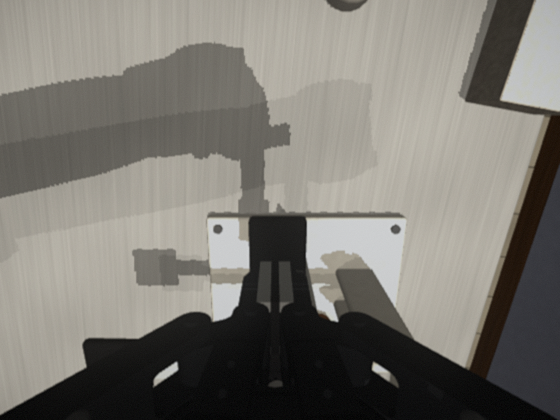

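View pics/5_1.png

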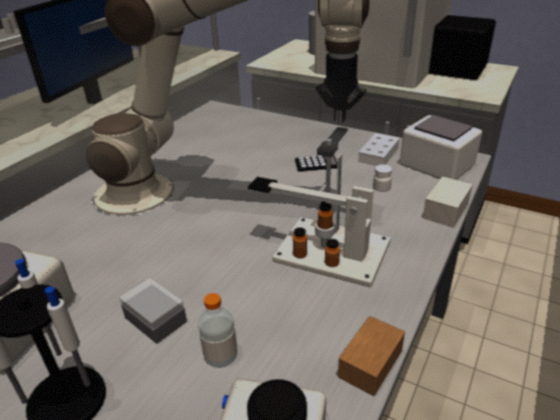

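Request:
apply_moves(rows=[[0,0,-8,0,0,0,1],[0,0,-6,0,0,0,1],[0,0,-4,0,0,0,1],[0,0,-3,0,0,0,1],[0,0,-3,0,0,0,1],[0,0,-3,0,0,0,1],[0,0,-3,0,0,0,1],[0,0,-3,0,0,0,1]])

```text
time: 17.38
ee_pos: [0.6238, 0.1637, 0.2764]
tcp_rot: [180.0, -0.0, 95.3]
wrist_force: [-1.2, -0.0, 2.5]
opening: 0.0
```

Request:
apply_moves(rows=[[0,0,-3,0,0,0,1],[0,0,-3,0,0,0,1],[0,0,-3,0,0,0,1],[0,0,-3,0,0,0,1],[0,0,-3,0,0,0,1],[0,0,-3,0,0,0,1],[0,0,-3,0,0,0,1],[0,0,-3,0,0,0,1]])

```text
time: 18.38
ee_pos: [0.6238, 0.1637, 0.2523]
tcp_rot: [-180.0, -0.0, 95.3]
wrist_force: [-1.0, -0.8, 1.4]
opening: -0.0001
```

Request:
apply_moves(rows=[[0,0,-3,0,0,0,1],[0,0,-3,0,0,0,1],[0,0,-3,0,0,0,1],[0,0,-3,0,0,0,1],[0,0,-3,0,0,0,1]])

```text
time: 19.0
ee_pos: [0.6238, 0.1637, 0.2373]
tcp_rot: [-180.0, -0.0, 95.3]
wrist_force: [-1.5, -0.2, 2.6]
opening: 0.0
```

Request:
apply_moves(rows=[[0,0,-3,0,0,0,1],[0,0,-3,0,0,0,1],[0,0,-3,0,0,0,1],[0,0,-2,0,0,0,1],[0,0,-2,0,0,0,1],[0,0,-2,0,0,0,1],[0,0,-2,0,0,0,1]])

```text
time: 19.88
ee_pos: [0.6238, 0.1637, 0.2204]
tcp_rot: [-180.0, -0.0, 95.3]
wrist_force: [-1.6, -0.7, 2.5]
opening: -0.0003
```

```bash
python3 - <<'E'
from workcell import *
import cv2
print(get_obs()['wrist_force'])
im=camera("scene")[:,:,::-1]
im=cv2.resize(im[110:285,240:400],None,fx=3.4,fy=3.4,interpolation=cv2.INTER_CUBIC)
cv2.imwrite(f"pics/s6.png",im)
E
```

```text
[-1.61809196 -0.65701546  2.5292844 ]
```

View pics/s6.png

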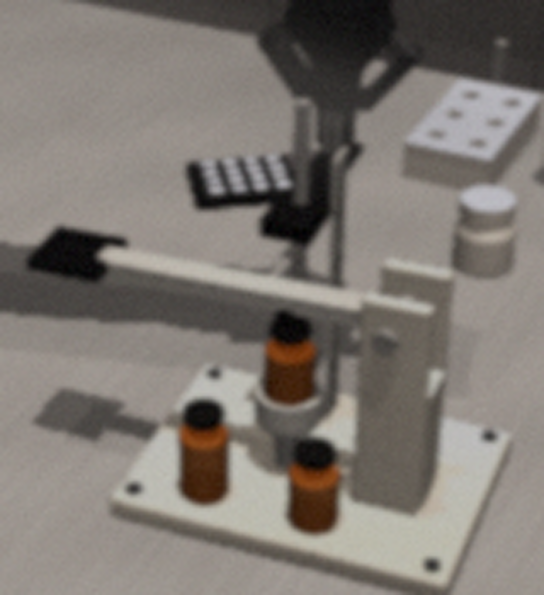

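Request:
apply_moves(rows=[[0,0,-2,0,0,0,1],[0,0,-2,0,0,0,1],[0,0,-1,0,0,0,1],[0,0,-1,0,0,0,1],[0,0,-1,0,0,0,1],[0,0,-1,0,0,0,1]])

```text
time: 20.68
ee_pos: [0.6238, 0.1637, 0.2124]
tcp_rot: [-180.0, 0.0, 95.3]
wrist_force: [-1.5, 0.3, 3.5]
opening: 0.0
```

Request:
apply_moves(rows=[[0,0,-1,0,0,0,1],[0,0,-1,0,0,0,1]])

```text
time: 20.92
ee_pos: [0.6238, 0.1637, 0.2104]
tcp_rot: [-180.0, -0.0, 95.3]
wrist_force: [-1.4, 0.6, 2.5]
opening: 0.0001
```

Request:
apply_moves(rows=[[0,0,-1,0,0,0,1],[0,0,-1,0,0,0,1]])

```text
time: 21.18
ee_pos: [0.6238, 0.1637, 0.2084]
tcp_rot: [-180.0, -0.0, 95.3]
wrist_force: [-2.2, -0.2, 3.0]
opening: 0.0003
```

Request:
apply_moves(rows=[[0,0,-1,0,0,0,1],[0,0,-1,0,0,0,1]])

```text
time: 21.42
ee_pos: [0.6238, 0.1637, 0.2065]
tcp_rot: [180.0, 0.0, 95.3]
wrist_force: [-1.9, 1.1, 1.9]
opening: -0.0001
```

Request:
apply_moves(rows=[[0,0,-0.5,0,0,0,1],[0,0,-0.5,0,0,0,1]])

```text
time: 21.68
ee_pos: [0.6238, 0.1637, 0.2058]
tcp_rot: [180.0, -0.0, 95.3]
wrist_force: [-2.3, 0.8, 6.4]
opening: -0.0005
```

Request:
apply_moves(rows=[[0,0,-0.3,0,0,0,1],[0,0,0,0,0,0,1]])

```text
time: 21.92
ee_pos: [0.6238, 0.1637, 0.2057]
tcp_rot: [180.0, -0.0, 95.3]
wrist_force: [-2.6, -0.2, 5.6]
opening: 0.0002
```

```bash
python3 - <<'E'
from workcell import *
import cv2,numpy as np
f=[]
for i in range(4):
    im=camera("scene"); f.append(get_obs()['wrist_force'])
print(np.round(f,1),get_obs()['ee_pos'])
im=cv2.resize(im[110:285,240:400,::-1],None,fx=3.4,fy=3.4,interpolation=cv2.INTER_CUBIC)
cv2.imwrite(f"pics/s7.png",im)
E
```

```text
[[-2.6 -0.2  5.4]
 [-2.8  0.4  6.1]
 [-2.1  0.7  6.3]
 [-2.7  1.2  6.2]] [0.62385617 0.1637511  0.20577677]
```

View pics/s7.png

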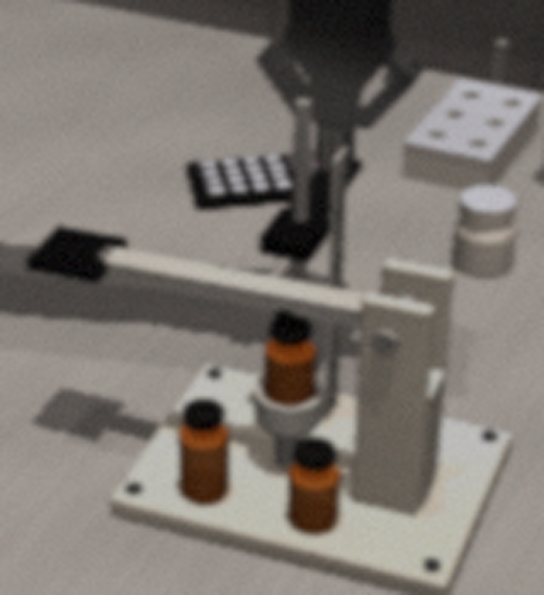

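Request:
apply_moves(rows=[[0,0,-0.5,0,0,0,1],[0,0,0,0,0,0,1]])

```text
time: 22.38
ee_pos: [0.6239, 0.1638, 0.2055]
tcp_rot: [179.9, -0.0, 95.3]
wrist_force: [-3.5, 0.4, 7.6]
opening: -0.0003
```

Request:
apply_moves(rows=[[0,0,0,0,0,0,1],[0,0,0,0,0,0,1],[0,0,1,0,0,0,1],[0,0,2,0,0,0,1],[0,0,4,0,0,0,1],[0,0,10,0,0,0,1],[0,0,30,0,0,0,1],[0,0,40,0,0,0,1],[0,0,40,0,0,0,1],[0,0,30,0,0,0,1],[-25,30,0,0,0,0,1],[-30,30,0,0,0,0,1],[-30,30,0,0,0,0,1],[-30,30,0,0,0,0,1],[-30,30,0,0,0,0,1],[0,0,0,0,0,0,1],[0,0,0,0,0,0,1]])

```text
time: 24.5
ee_pos: [0.479, 0.3136, 0.3621]
tcp_rot: [180.0, -0.0, 95.3]
wrist_force: [1.0, -0.3, -0.9]
opening: -0.0002
```

```bash
python3 - <<'E'
from workcell import *
import cv2
for n in("scene","top","wrist"):
    im=camera(n)[:,:,::-1]; cv2.imwrite(f"pics/{n}8raw.png",im)
    if n=="top": im=cv2.resize(im[125:270,130:290],None,fx=4.1,fy=4.1,interpolation=cv2.INTER_CUBIC)
    if n=="scene": im=cv2.resize(im[115:285,250:400],None,fx=3.5,fy=3.5,interpolation=cv2.INTER_CUBIC)
    cv2.imwrite(f"pics/{n}8.png",im)
print(get_obs()['wrist_force'],get_obs()['ee_pos'])
E
```

```text
[-0.44472845  0.04173312 -0.96685055] [0.47950116 0.31305548 0.36162292]
```

View pics/scene8.png

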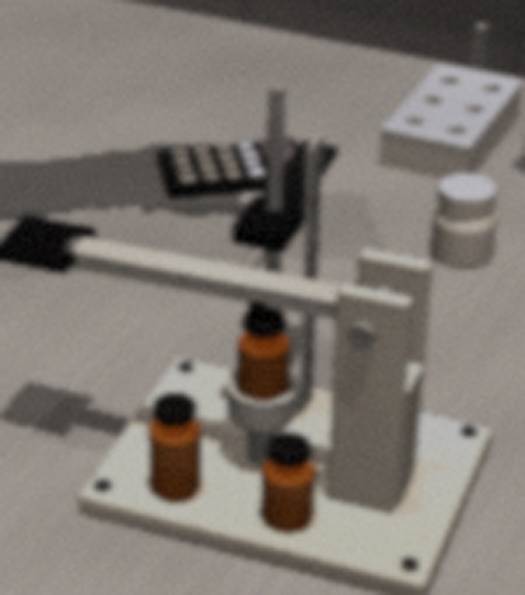

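View pics/top8.png

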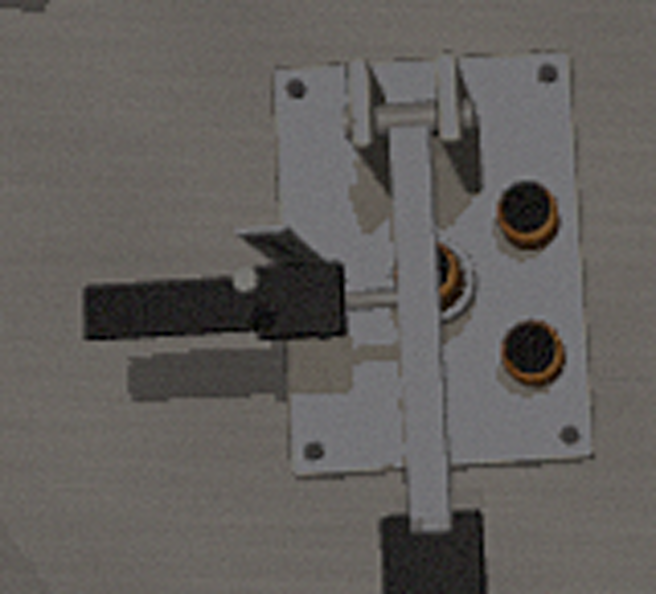

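View pics/wrist8.png

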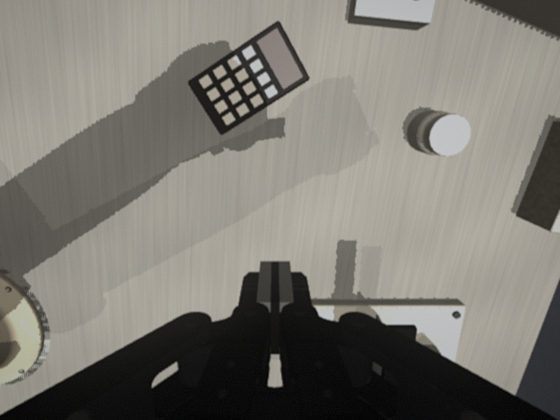

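```bash
python3 - <<'E'
from h import *
from scipy.spatial.transform import Rotation as R
p=np.load("p.npy");o=get_obs();c=calibration("wrist")
R0=R.from_euler("xyz",o["tcp_rot"],degrees=True).as_matrix()
pin=W(p,[[0,.053,.171]])[0];print("pin",pin)
for az in(-20,-43,-60):
  h=np.array([np.cos(np.radians(az)),np.sin(np.radians(az)),0]);ax=np.cross([0,0,-1],h)
  for a in(40,60,70):
    Rt=R.from_rotvec(ax*np.radians(a)).as_matrix()@R0
    M=np.eye(4);M[:3,:3]=Rt;Tc=M@c["mount"]
    cd=Tc[:3,2];d=.27
    tcp=pin-cd*d-Tc[:3,3]
    print(az,a,"axis",ax.round(2),"view",cd.round(2),"tcp",tcp.round(3),"cam",(pin-cd*d).round(3),"wrist",(tcp-Rt[:,2]*.25).round(3))
E
```

```text
pin [0.63403219 0.05731016 0.171     ]
-20 40 axis [-0.34 -0.94 -0.  ] view [ 0.57 -0.5  -0.65] tcp [0.554 0.09  0.27 ] cam [0.479 0.192 0.346] wrist [0.403 0.145 0.462]
-20 60 axis [-0.34 -0.94 -0.  ] view [ 0.74 -0.56 -0.37] tcp [0.527 0.1   0.235] cam [0.433 0.208 0.27 ] wrist [0.324 0.174 0.36 ]
-20 70 axis [-0.34 -0.94 -0.  ] view [ 0.79 -0.58 -0.21] tcp [0.518 0.103 0.214] cam [0.421 0.213 0.227] wrist [0.298 0.184 0.299]
-43 40 axis [-0.68 -0.73 -0.  ] view [ 0.44 -0.68 -0.59] tcp [0.572 0.119 0.269] cam [0.516 0.241 0.33 ] wrist [0.454 0.228 0.461]
-43 60 axis [-0.68 -0.73 -0.  ] view [ 0.55 -0.79 -0.28] tcp [0.551 0.138 0.234] cam [0.486 0.269 0.248] wrist [0.393 0.286 0.359]
-43 70 axis [-0.68 -0.73 -0.  ] view [ 0.57 -0.81 -0.12] tcp [0.545 0.144 0.213] cam [0.479 0.276 0.203] wrist [0.373 0.304 0.298]
-60 40 axis [-0.87 -0.5  -0.  ] view [ 0.3  -0.77 -0.56] tcp [0.591 0.134 0.269] cam [0.553 0.266 0.321] wrist [0.511 0.273 0.461]
-60 60 axis [-0.87 -0.5  -0.  ] view [ 0.37 -0.9  -0.24] tcp [0.577 0.158 0.233] cam [0.534 0.299 0.236] wrist [0.469 0.346 0.358]
-60 70 axis [-0.87 -0.5  -0.  ] view [ 0.39 -0.92 -0.07] tcp [0.573 0.166 0.212] cam [0.53  0.306 0.19 ] wrist [0.455 0.37  0.298]
```

```bash
python3 - <<'E'
from workcell import *
print(job_done())
E
```

```text
the job is handed in; nothing more can be done
None
```

I pressed the handle down, let go, slid the marker down onto the lever's pin, and handed the job in at about 24.7 s of the 72 s allowed.

- **Handle:** it took about 3–4 N through the slack. The resistance firmed up at roughly 0.63 rad of lever angle. I pressed on to about 10 N, held that for about 1.1 s, and let go. The highest reading was about 10.1 N vertical, with up to 4 N sideways from friction. The pictures taken afterwards show the lever still down on the stopper.
- **Marker:** the tab slid at about 2–3 N, then met a firm stop. I ended at 7.6 N, about 5 N above the sliding force, and then lifted straight off.
- **Last checks:** the final scene and top pictures show the lever down and the marker block over the pin. The spare vials have not moved and the arm is clear of everything. The reagent bottle was last seen standing before the marker push; I didn't look at it again afterwards.
- **Not fully confirmed:** the stop came about 1.5 mm higher than I had estimated from the handle height. That is within my estimate's error. I judged that the marker rests on the pin from the force jump, because the pictures are too coarse to rule out a sub-millimetre gap.

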